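Close the drying drawer and the damp box

ROBOT

A 6-joint arm with a two-finger parallel gripper is mounted at the origin on the work surface. World frame = base frame: x ahead of the robot, y to its left, z up, the work surface at z = 0. Lengths are in m, angles in rad, forces in N, time in s.
With the tool pointing down it reaches from about 0.35 to 0.725 m from the base axis. Payload 6 kg.
Tool frame: the origin (TCP) lies midway between the tips of the shut fingers; the grasp point (between the pads) lies 19 mm behind it; z points along the fingers, x is the direction in which the jaws open and shut, and the axes are right-handed (so a half turn about z gives the same grasp; the last joint's range is limited). The gripper opens to 85 mm and grips with 20 to 120 N. Pads are 22 mm wide; open, the fingers measure 114 mm over their backs; the gripper's body (76 mm by 85 mm) begins 54 mm behind the grasp point. The pads swing forward as they close: fully open they stand 13 mm farther back than shut.
Start: joints at [-0.978, 0.04, 0.085, 0, -1.615, -0.334], TCP at [0.154, -0.58, 0.231] pointing down, gripper open.
Joint ranges: [-2.56, 2.56], [-1.29, 2.01], [-1.08, 1.49], [-3.29, 1.98], [-2.81, -0.18], [-2.99, 2.99]. Speed limits (rad/s): [2.57, 2.57, 3.01, 3.14, 3.14, 3.14].

INTERFACE

Orientations are given as a rotation vector (axis times angle).
In Python, from bench import r gives the robot as it stands. Calls block until the motion is done:
- r.move_pose(position, orientation): joint-space move of the TCP to a pose.
- r.servo_line(position, orientation=None, v=0.15): straight line of the TCP; orientation=None keeps the orientation; v is the mean speed in m/s.
- r.movej(angles): joint-space move.
- r.gripper_open() and r.clamp(): open the fingers fully, or close them until they stop; the grip force is fixed at half the most.
- r.wait(seconds).
- r.solve_ik(position, orientation): joint angles nearest the present ones, or None.
- r.read_camera(name): name is "side" or "top"; returns the picture (384x512x3 uint8, red, green, blue); there is no depth.
- r.get_calibration(name): a dict with "K" (3x3 intrinsics, pixels), "position" and "orientation" of the camera in the world. Camera axes: x right, y down, z forward; pixel columns grow to the right and rows downward; lengths in m; the calibration is good to about 2 mm. A picture is of the moment at which its call begins. get_calibration takes no time and is no camera call.
A pose or a line that the arm cannot do raises r.MotionError and nothing moves.
- r.close_job(): hands the job in, once; it reports no verdict.
Readings, each from a call of its own:
- r.current_t(): time.
- r.current_joint_pos(): joint angles.
- r.current_qvel(): joint speeds.
- r.current_joint_efforts(): joint torques, N m.
- r.current_position(): TCP position.
- r.current_orientation(): TCP orientation.
- r.current_force(): force on the tool from outside, world axes, zero at the start.
- r.current_wrist_torque(): the same for the moment, N m.
- r.current_grip_width(): finger opening in m.
Only numpy, scipy, OpenCV 4.12 (cv2) and the standard library are available. Lean on these libraries where they do the work, as an engineer would, in place of code of your own. Each camera call takes 0.05 s, during which the arm holds its last target. There are 200 camera calls.

TASK

Close up the drying pottery: gently push the blue-fronted drawer of the small plywood cabinet in until it is fully home, and push the green sliding cover of the grey damp box towards the robot, by the wooden batten on it, until it is fully closed. Either may come first. Only push with the fingertips, without slamming and without gripping the drawer front or the batten; pick nothing up, keep the saucer lying flat in the drawer, and leave the cup on the cabinet and all the other pottery and tools where they are.

Things in the scene. Friction and masses are not known exactly. Their poses are not given: they have to be found in the camera images.
- cabinet: plywood cabinet fixed to the table, 160 mm deep (its x), 150 mm wide (its y), 100 mm high; origin at the centre of its underside, x axis pointing from its front to its back, z up. Its front faces roughly the robot. It may stand to the left or the right of the damp box
- drawer_front (a point): centre of the outer face of the blue drawer front, 50 mm above the table, moving with the drawer. The flat front is 146 mm wide, 12 mm thick, and spans 12 to 88 mm above the table; no handle. Its inner side is the geom front_inside. Axes as the cabinet's: x points inwards, the way to push. Shut, this point is at x = -92 mm in the cabinet's frame (the front overlaps the cabinet's face)
- drawer (a joint): how far the drawer is out, m: 0 = fully home against its stop, 0.10 = fully out. Slides with about 2 N of friction and stays where it is left
- damp_box: grey open-topped box fixed to the table, 170 mm deep (its x), 150 mm wide (its y), walls 85 mm high; origin at the centre of its underside, x axis pointing away from the robot (front to back), z up. Two short aluminium runners stick out 85 mm behind it
- batten_top (a point): centre of the top of the batten on the green cover, moving with it. Batten: 12 mm thick (x), 90 mm long (y), 22 mm tall, top 115 mm above the table; its robot side is the geom batten_near. Cover: 8 mm thick, top face 93 mm up, reaching 144 mm behind the batten. Axes as the damp box's: push the batten's back face along -x. Shut, this point is at x = -65 mm in the box's frame
- cover (a joint): how far the cover is slid back (away from the robot), m: 0 = fully closed against its stop, 0.09 = farthest open. Slides with about 2 N of friction and stays where it is left
- drawer_saucer: loose unglazed saucer, 80 mm across, 15 mm high, lying in the drawer on its floor (21 mm above the table); origin at the centre of its underside. It rides along with the drawer
- cup: unglazed cup, 60 mm across and 60 mm tall, standing on top of the cabinet towards the back; leave it there; loose, origin at the centre of its underside
- saucer_a: bystander: off-white saucer, 110 mm across, 15 mm high, on the plywood board at the left; loose, origin at the centre of its underside
- saucer_b: bystander: second such saucer on the left board; loose, origin at the centre of its underside
- mug: bystander: off-white mug, 76 mm across, 85 mm tall, on the right-hand board; loose, origin at the centre of its underside
- bowl: bystander: off-white bowl, 110 mm across, 50 mm tall, on the right-hand board; loose, origin at the centre of its underside
- rubbing_block: bystander: red block 75 x 50 x 30 mm lying on the table at the right; loose, origin at the centre of its underside
There are look-alikes about, which are no part of the job. Leave any orange or yellow look-alike of the drawer_saucer alone.

How it is judged:
By the outcome, as a careful person would: the job done as asked, in the order asked, and still so for the second after the job is handed in, with the robot touching nothing.
It also fails if it takes over 42 s, if anything falls off the work surface, if the arm or the gripper's body presses on something with over 40 N, if the wrist force passes 120 N, or if a joint passes its speed limit or range.

## Working session

There is one attempt and no reset: what is moved stays moved. The work goes in short steps, each a Python script; the robot and the scene stay as the last script left them, time stands still between calls to the robot, and variables do not carry over. Pictures are saved under pics/ and viewed, about 8 in all and at most 12, crops included, and the job is handed in when it is done.

```bash
mkdir -p pics
python3 - <<'E'
from bench import r
import cv2
for n in ("top","side"):
    im=r.read_camera(n); cv2.imwrite(f"pics/{n}0.png",cv2.resize(im[:,:,::-1],(800,600),interpolation=cv2.INTER_CUBIC))
    cv2.imwrite(f"pics/{n}raw.png",im[:,:,::-1])
    c=r.get_calibration(n); print(n,c)
print(r.current_t(),r.current_orientation(),r.current_grip_width())
E
```

```text
top {'K': array([[492.12223691,   0.        , 249.82632705],
       [  0.        , 492.12223691, 189.71961323],
       [  0.        ,   0.        ,   1.        ]]), 'position': array([0.25372352, 0.01657837, 1.67752951]), 'orientation': array([-2.15027292,  2.11838341, -0.17260379])}
side {'K': array([[364.20005833,   0.        , 256.93492958],
       [  0.        , 364.20005833, 188.57136403],
       [  0.        ,   0.        ,   1.        ]]), 'position': array([0.41477352, 0.97578901, 0.97648956]), 'orientation': array([-0.17797915,  2.83913417, -1.23800249])}
0.1 [-1.91539084e+00 -2.48850508e+00 -1.38265352e-03] 0.08534691944274868
```

View pics/top0.png

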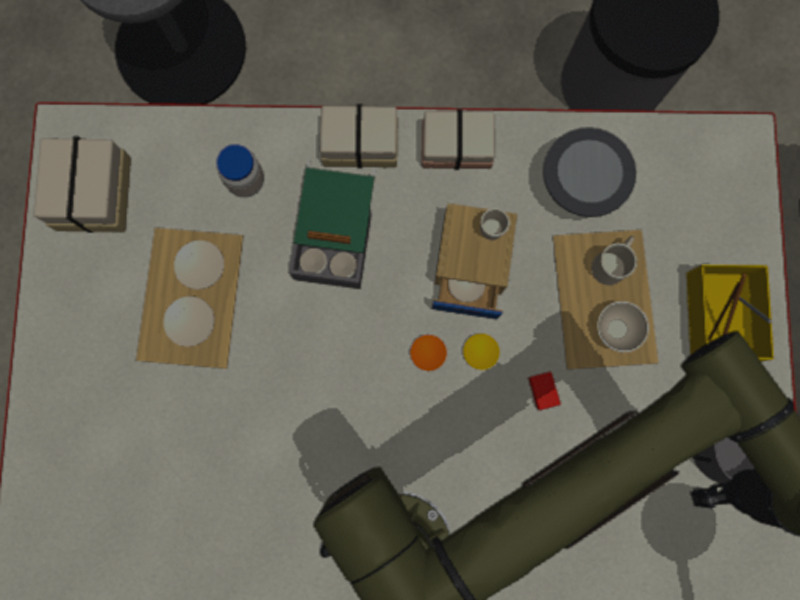

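View pics/side0.png

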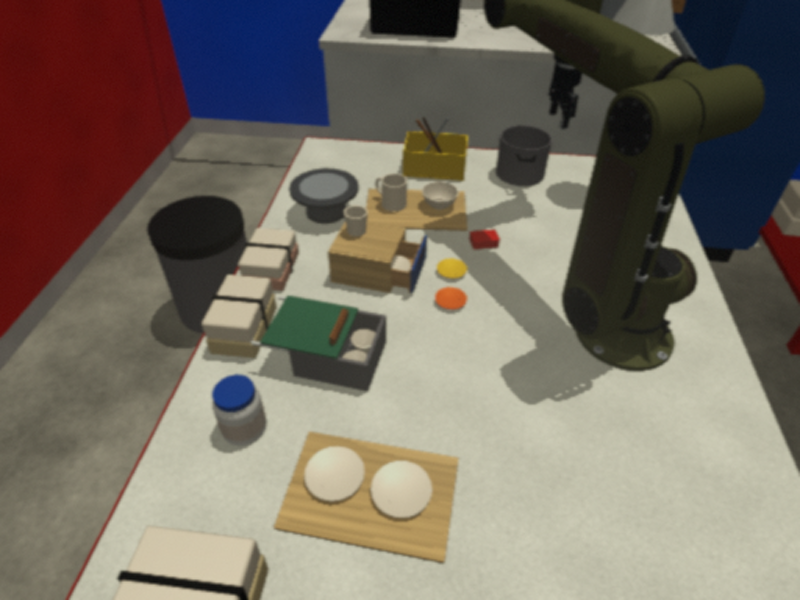

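Top view (800x600 scale): damp box at about (332,228), with its batten at (328,238). The cabinet is at (477,250), its blue front at (467,309) and the cup at (494,222). Orange and yellow decoys lie in front at (428,352) and (481,352). I'll enlarge this area to measure it.

Run:
```python
import cv2
im=cv2.imread("pics/topraw.png")[100:220,180:340]
cv2.imwrite("pics/crop.png",cv2.resize(im,None,fx=5,fy=5,interpolation=cv2.INTER_CUBIC))
```

```text
(no output)
```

View pics/crop.png

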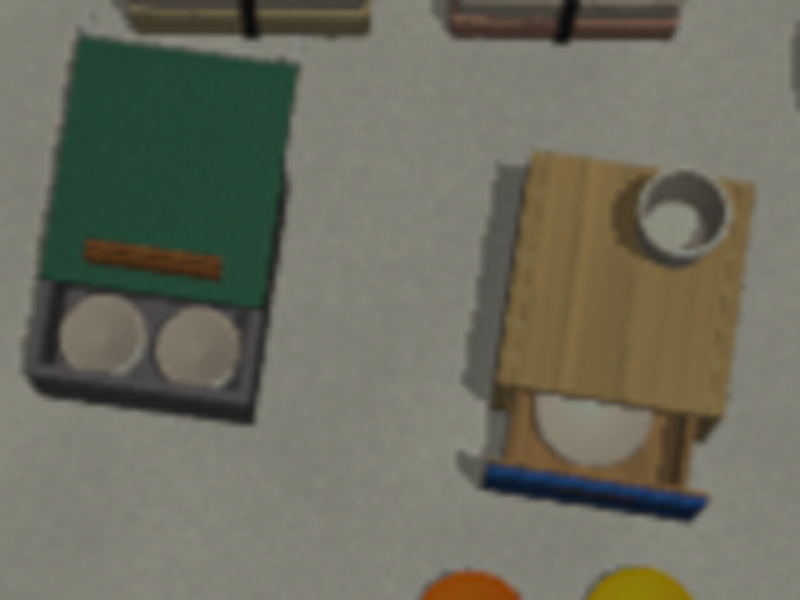

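```bash
cat > h.py <<'E'
import numpy as np
from scipy.spatial.transform import Rotation as R
def px(c,u,v,z):
    R_=R.from_rotvec(c["orientation"]).as_matrix()
    d=R_@np.linalg.solve(c["K"],[u,v,1.]); p=c["position"]
    return p+d*(z-p[2])/d[2]
E
python3 - <<'E'
from bench import r
from h import *
c=r.get_calibration("top"); np.set_printoptions(precision=4,suppress=True)
f=lambda q,z:px(c,180+(q[0]+.5)/5-.5,100+(q[1]+.5)/5-.5,z)[:2]
def quad(n,Q,z):
    P=np.array([f(q,z) for q in Q]); print(n,P.tolist(),'ctr',P.mean(0))
    bl,br,fr,fl=P; w=[np.linalg.norm(bl-br),np.linalg.norm(fl-fr)];d=[np.linalg.norm(bl-fl),np.linalg.norm(br-fr)]
    x=bl-fl+br-fr; y=bl-br+fl-fr
    print('  w',np.round(w,4),'d',np.round(d,4),'yaw x',np.degrees(np.arctan2(x[1],x[0])),'yaw y',np.degrees(np.arctan2(-y[0],y[1])))
quad('cover',[(78,38),(298,65),(265,306),(42,278)],.093)
quad('batten',[(86,239),(222,257),(220,275),(84,257)],.115)
quad('cab',[(532,152),(754,184),(720,415),(497,385)],.1)
P=[f(q,.088) for q in [(487,465),(708,497)]]; print('drawer inner top edge',P,np.linalg.norm(P[0]-P[1]))
P=[f(q,.085) for q in [(28,374),(255,407)]]; print('box front edge',P,np.linalg.norm(P[0]-P[1]))
print('cup rim',f((684,215),.16),'saucer',f((595,415),.036))
E
```

```text
cover [[0.7945027598828591, 0.21085708780724027], [0.7777813873181079, 0.06277461710353381], [0.6121570859490131, 0.08145008648537815], [0.6289214906084184, 0.22914570786724378]] ctr [0.7033 0.1461]
  w [0.149  0.1486] d [0.1666 0.1667] yaw x -6.368124383571304 yaw y -6.459096558999645
batten [[0.6502464757721478, 0.1983846640596465], [0.6394775074089998, 0.10927576307621692], [0.6274178619001758, 0.1102936601430108], [0.638157626118486, 0.19929450202159935]] ctr [0.6388 0.1543]
  w [0.0898 0.0896] d [0.0121 0.0121] yaw x -4.564150039142329 yaw y -6.885759617761268
cab [[0.7176895061041357, -0.09370831276916856], [0.697929983001068, -0.24060878801090047], [0.542278268572433, -0.2166589511289137], [0.5600290631539444, -0.0713508110587629]] ctr [ 0.6295 -0.1556]
  w [0.1482 0.1464] d [0.1592 0.1575] yaw x -8.407413536043283 yaw y -7.314956155195337
drawer inner top edge [array([ 0.509 , -0.0658]), array([ 0.49  , -0.2101])] 0.14557194151166214
box front edge [array([0.5658, 0.2371]), array([0.5459, 0.0869])] 0.15151243295644434
cup rim [ 0.6601 -0.1862] saucer [ 0.5527 -0.1414]
```

Sizes and angles match the ones given: cover 149 mm wide, batten 90 mm, drawer front 146 mm, cabinet 148x158 mm. Drawer is about 51 mm out and the cover about 63 mm open. I'll push the drawer first.

```bash
cat >> h.py <<'E'
from bench import r
def down(yaw):
    best=[]
    for s in (1,-1):
        y=s*np.array([np.cos(yaw),np.sin(yaw),0]); z=np.array([0,0,-1.]); x=np.cross(y,z)
        best.append(R.from_matrix(np.c_[x,y,z]).as_rotvec())
    return best
def push(start,d,fast,maxd,stop=8.,step=.002):
    """push along unit d: 'fast' metres in one slow line, then small steps until the counterforce says stop"""
    d=np.asarray(d); f0=r.current_force(); s=fast
    r.servo_line(start+d*s,v=.04)
    print('after fast',r.current_force()-f0,r.current_t())
    while s<maxd:
        s+=step; r.servo_line(start+d*s,v=.02)
        f=-(r.current_force()-f0)@d
        print(f'{s*1e3:.0f}mm F{f:.1f}',end=' ')
        if f>stop: break
    print('end',r.current_position(),r.current_t())
    return s
E
python3 - <<'E'
from h import *
np.set_printoptions(precision=4,suppress=True)
yaw=np.radians(-7.7); d=np.array([np.cos(yaw),np.sin(yaw),0])
face=np.array([.4877,-.1364,.052]); st=face-d*.033
q0=r.current_joint_pos()
c=[(np.abs(np.array(q)-q0).max(),o) for o in down(yaw) if (q:=r.solve_ik(st+[0,0,.15],o)) is not None]
o=min(c,key=lambda t:t[0])[1]
print([k[0] for k in c])
r.clamp(); print('clamped',r.current_t(),r.current_grip_width())
r.move_pose(st+[0,0,.15],o); print(r.current_t(),r.current_position())
r.servo_line(st,v=.12); print(r.current_t(),r.current_force())
# contact expected at 22 mm, shut at ~73 mm
push(st,d,.064,.085)
E
```

```text
[np.float64(1.5168685778973412), np.float64(1.624724075692452)]
clamped 0.8667 0.0002364632088654309
2.8167 [ 0.455  -0.1325  0.2021]
4.2167 [0.0872 0.1921 0.6484]
after fast [-1.1662 -0.521  -1.0823] 5.9667
66mm F0.4 68mm F-0.2 70mm F1.3 72mm F1.7 74mm F0.5 76mm F4.2 78mm F15.3 end [ 0.5301 -0.1422  0.052 ] 7.7167
```

Run:
```python
from h import *
import cv2
np.set_printoptions(precision=4,suppress=True)
yaw=np.radians(-7.7); d=np.array([np.cos(yaw),np.sin(yaw),0])
p=np.array(r.current_position())-d*.03
r.servo_line(p,v=.06); r.servo_line(p+[0,0,.17],v=.15)
yaw=np.radians(-6.5); d=-np.array([np.cos(yaw),np.sin(yaw),0])
st=np.array([.6388,.1543,.105])-d*(.006+.011+.018)
q0=r.current_joint_pos()
c=[(np.abs(np.array(q)-q0).max(),o) for o in down(yaw) if (q:=r.solve_ik(st+[0,0,.1],o)) is not None]
o=min(c,key=lambda t:t[0])[1]
r.move_pose(st+[0,0,.1],o); print(r.current_t(),r.current_position(),st,np.hypot(*st[:2]))
r.servo_line(st+[0,0,.02],v=.12); print(r.current_force())
for n,(a,b,w,h) in {"top":(180,100,160,120),"side":(150,110,130,150)}.items():
    im=r.read_camera(n)[b:b+h,a:a+w,::-1]; cv2.imwrite(f"pics/{n}1.png",cv2.resize(im,None,fx=4,fy=4,interpolation=cv2.INTER_CUBIC))
```

```text
10.9667 [0.6736 0.1492 0.2058] [0.6736 0.1503 0.105 ] 0.6901483762108892
[0.4256 0.2393 0.7063]
```

View pics/top1.png

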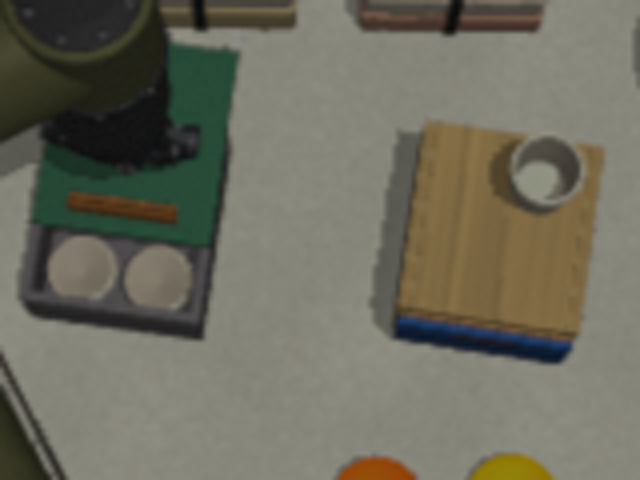

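View pics/side1.png

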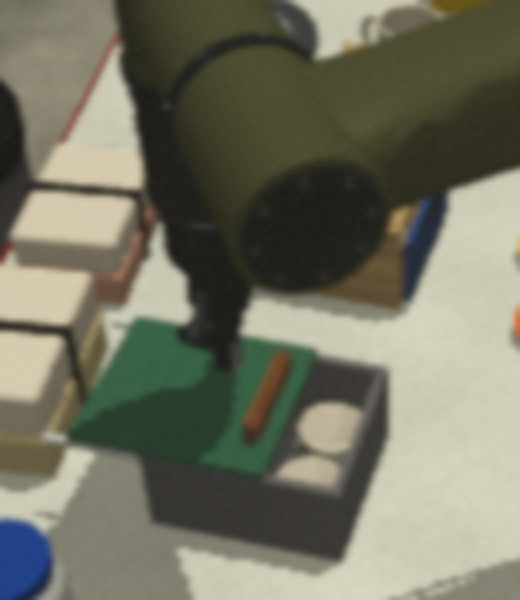

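Drawer front sits flush against the cabinet (top crop (485,335)) and the cup hasn't moved at (545,172). The shut fingertips are over the cover behind the batten (side crop (230,365) against the batten at (268,395)). Now the cover.

Run:
```python
from h import *
import cv2
np.set_printoptions(precision=4,suppress=True)
yaw=np.radians(-6.5); d=-np.array([np.cos(yaw),np.sin(yaw),0])
st=np.array([.6388,.1543,.103])-d*(.006+.011+.018)
r.servo_line(st,v=.04); print(r.current_force(),r.current_position())
# contact expected ~18 mm, shut ~81 mm
push(st,d,.070,.097)
p=np.array(r.current_position())-d*.02
r.servo_line(p,v=.05); r.servo_line(p+[0,0,.15],v=.15)
q=np.array(r.current_joint_pos()); q[0]=1.4; r.movej(q)
print(r.current_t(),r.current_force())
for n,(a,b,w,h) in {"top":(180,100,160,120),"side":(130,60,200,150)}.items():
    im=r.read_camera(n); cv2.imwrite(f"pics/{n}2full.png",im[:,:,::-1]); im=im[b:b+h,a:a+w,::-1]
    cv2.imwrite(f"pics/{n}2.png",cv2.resize(im,None,fx=4,fy=4,interpolation=cv2.INTER_CUBIC))
```

```text
[ 0.9126  0.2585 -0.686 ] [0.6737 0.1503 0.1031]
after fast [ 1.5049 -0.1345  1.2883] 14.4833
72mm F0.3 74mm F-0.2 76mm F1.1 78mm F0.1 80mm F7.1 82mm F17.0 end [0.5952 0.1593 0.1031] 15.9833
19.6083 [ 0.9472 -0.6572 -0.3348]
```

View pics/top2.png

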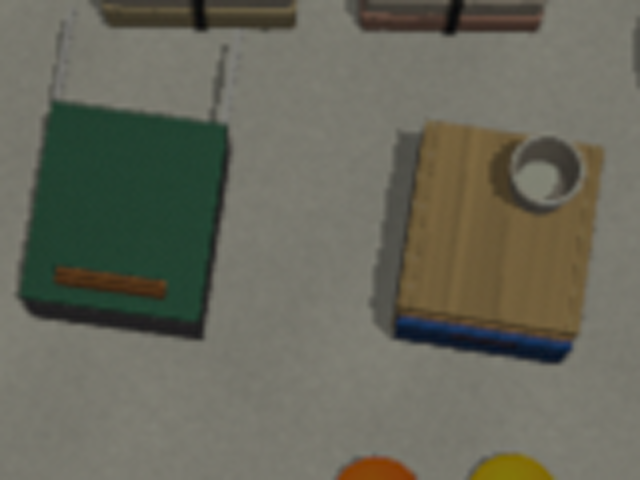

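View pics/side2.png

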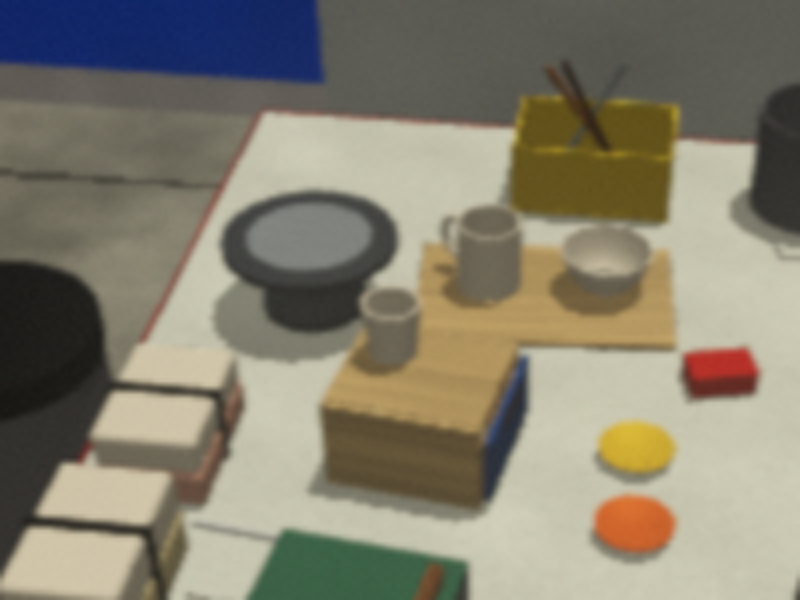

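Both are shut in the pictures: the cover reaches the box's front edge (top crop, batten at (110,283)) and the blue front is flush with the cabinet (485,337). The cup, mug, bowl, red block and decoys are where they were. Arm is clear, so I'm handing in.

Run:
```python
from h import *
c=r.get_calibration("top")
f=lambda q,z:px(c,180+(q[0]+.5)/4-.5,100+(q[1]+.5)/4-.5,z)[:2]
print('batten',f((110,281),.115),'front inner top',(f((396,319),.088)+f((577,338),.088))/2)
r.close_job(); print(r.current_t())
```

```text
batten [0.57586997 0.1624733 ] front inner top [ 0.54623128 -0.14506234]
the job is handed in; nothing more can be done
the job is handed in; nothing more can be done
```

The drawer and the damp box cover are both fully closed, and I handed the job in at about 20 s of the 42 s allowed. I pushed both slowly with the shut fingertips and stopped when the counterforce rose sharply: about 15 N on the drawer and 17 N on the cover.

- **Cover:** the last picture puts the batten top at (0.576, 0.162). The shut position works out at (0.576, 0.160), so it is within about 3 mm.
- **Drawer:** the inner edge of the front reads x ≈ 0.546, against about 0.550 expected when shut. That is a 4 mm gap. The fingertip position at the stop instead puts the outer face 3 mm deeper than expected. The two disagree by amounts near the measuring error, and the stop was hard, so I take it as home.
- **Other pieces:** the cup, mug, bowl, red block and the orange and yellow decoys look unmoved in the last pictures. I did not look again at the two saucers on the left board, but the arm never came low near them. The saucer in the drawer was hidden once it shut, so I could not check that it is lying flat.

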